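Move the condiments across the hob in mirrored order

TASK

Move the four condiment containers (pepper mill, square tin, squat crock, slim shaker) from the wooden tray to the dark steel rack on the other side of the hob, one in each compartment, in mirrored order: whichever stands nearest the hob in the tray goes into the compartment nearest the hob, the next one beside it, and so on out to the farthest. Keep them upright, and set each one down on the rack's floor without dropping it.

Things in the scene. Friction and masses are not known exactly. Their poses are not given: they have to be found in the camera images.
- tray: low dark-wood tray, fixed, left or right of the hob. 72 (x) by 268 mm (y), rims 20 and ends 34 mm high. Origin: centre of its underside, z up; x points away from the robot, within 9 degrees. Four places in a row along y, at -99, -33, +33, +99 mm, no dividers; the containers stand 13 mm above the worktop (10 mm floor, 3 mm cork mat). Its end nearest the hob is the one nearest the rack.
- rack: low dark-steel rack, fixed, across the hob from the tray, empty. 72 (x) by 268 mm (y). Origin and axes as for the tray. Four compartments in a row along y, centred at -99, -33, +33, +99 mm (x = 0), each 64 (x) by 62 mm (y) inside; floor 10 mm above the worktop, rims and 4 mm dividers 22 mm, end walls 34 mm. As the hob lies between, tray place y mirrors to rack place -y.
- mill: wooden pepper mill, 100 mm high: straight round base 42 mm in diameter up to 58 mm, then a waist and a rounded head 38 mm wide with a small steel nut. About 0.16 kg (varies). Origin at the centre of its underside, z up along its axis. It stands upright on its cork mat in the wooden tray, its axes turned by at most 6 degrees from the tray's.
- tin: square steel tin, 42 by 42 mm and 68 mm high, with a 44 by 44 mm lid up to 78 mm and a small dark knob up to 86 mm; its sides are parallel to its x and y axes. About 0.15 kg (varies). Origin at the centre of its underside, z up along its axis. It stands upright on its cork mat in the wooden tray, its axes turned by at most 6 degrees from the tray's.
- crock: squat white ceramic crock, round, 48 mm in diameter and 56 mm high, with a 44 mm wooden lid up to 64 mm and a small knob up to 72 mm. About 0.2 kg (varies). Origin at the centre of its underside, z up along its axis. It stands upright on its cork mat in the wooden tray, its axes turned by at most 6 degrees from the tray's.
- shaker: slim round metal shaker, 38 mm in diameter, straight up to 75 mm, with a domed pierced top, 96 mm high. About 0.14 kg (varies). Origin at the centre of its underside, z up along its axis. It stands upright on its cork mat in the wooden tray, its axes turned by at most 6 degrees from the tray's.
- mat_mill: square cork mat, 58 by 58 by 3 mm, fixed in the wooden tray; the one on which the mill stands at the start (the mats look alike; it shows only where the mill stood, it is not moved). Origin at the centre of its underside.
- mat_tin: square cork mat, 58 by 58 by 3 mm, fixed in the wooden tray; the one on which the tin stands at the start (the mats look alike; it shows only where the tin stood, it is not moved). Origin at the centre of its underside.
- mat_crock: square cork mat, 58 by 58 by 3 mm, fixed in the wooden tray; the one on which the crock stands at the start (the mats look alike; it shows only where the crock stood, it is not moved). Origin at the centre of its underside.
- mat_shaker: square cork mat, 58 by 58 by 3 mm, fixed in the wooden tray; the one on which the shaker stands at the start (the mats look alike; it shows only where the shaker stood, it is not moved). Origin at the centre of its underside.
Mind the look-alikes: they are no part of the job. What is shaped like the shaker but blue, green or pink is not meant.

How it is judged:
By the outcome, as a careful person would: the job done as asked, in the order asked, and still so for the second after the job is handed in, with the robot touching nothing.
It also fails if it takes over 136 s, if anything falls off the work surface, if the arm or the gripper's body presses on something with over 40 N, if the wrist force passes 120 N, or if a joint passes its speed limit or range.

ROBOT

A 7-joint arm with a two-finger parallel gripper is mounted at the origin on the work surface. World frame = base frame: x ahead of the robot, y to its left, z up, the work surface at z = 0. Lengths are in m, angles in rad, forces in N, time in s.
With the tool pointing down it reaches from about 0.425 to 1.025 m from the base axis. Payload 9.4 kg.
Tool frame: the origin (TCP) lies between the finger pads; the fingertips stand 8 mm ahead of it and the grasp point (between the pads) lies 11 mm behind it; z points along the fingers, y is the line along which they close (so a half turn about z gives the same grasp; the last joint's range is limited). The gripper opens to 93 mm and grips with 3 to 60 N. Pads are 15 mm wide; open, the fingers measure 128 mm over their backs; the gripper's body (75 mm by 188 mm) begins 65 mm behind the grasp point.
Start: joints at [-0.077, 0.599, -0.003, 1.599, 0.002, 0.943, -0.08], TCP at [0.725, -0, 0.227] pointing down, gripper open.
Joint ranges: [-2.57, 2.57], [-0.35, 1.97], [-1.29, 1.29], [0.11, 2.56], [-1.05, 4.19], [0.11, 1.86], [-2.63, 2.63]. Speed limits (rad/s): [2.22, 2.22, 3.01, 3.01, 3.14, 3.14, 3.14].

INTERFACE

Orientations are given as a 3x3 rotation matrix whose columns are the frame's x, y, z axes.
In Python, from bench import ctrl, viewer, boxes_of, landmark_of gives the robot as it stands.
- The arm moves only by the shell command python3 -m crank 'ROWS'. ROWS is JSON, a list of rows, each an object of numbers: "tx", "ty", "tz": the shift along the tool's x, y, z in cm; "rx", "ry", "rz": the turn, a rotation vector about the tool's x, y, z in degrees; "grip": the closure, from -1 (fully open) to 1 (shut). In form: [{"tx": .., "ty": .., "tz": .., "rx": .., "ry": .., "rz": .., "grip": ..}, ...]. A call has 1 to 20 rows; each row is the pose to reach, as a shift and turn from the pose commanded when the call began, along the tool's axes at that moment; what a row does not reach only later rows make up. A row lasts 1/10 s, in which the tool goes at most 50 mm and 8.59 degrees, less where a joint would pass 70% of its speed; a pose out of reach is approached as far as the arm can. A call with a gripper value outside its range is refused whole. The fingers move at their own pace and stop on an object; the grip force is fixed at half the most. Time passes only in rows, so rows that repeat a pose let the fingers close. It gives the time, the measured TCP pose, the force, the opening and the grip force at its end, in the units of the state.
- ctrl.observe(): the state, without advancing time (a new reading comes with each control period).
- viewer.snapshot(name): name is "scene" or "side" or "wrist"; returns (picture, depth): 420x560x3 uint8, red, green, blue; 420x560 float32, m along the optical axis (not along the pixel's ray), 0 where there is no reading.
- viewer.camera_model(name): a dict with "intrinsics" (3x3 intrinsics, pixels), "extrinsics" (4x4, takes a point from world to camera coordinates). Camera axes: x right, y down, z forward; pixel columns grow to the right and rows downward; lengths in m; the calibration is good to about 2 mm. The wrist camera is an equidistant fisheye: a pixel r from the principal point sees the ray r / f radians off the axis. A picture is of the moment at which its call begins: read the wrist's pose just before it. camera_model takes no time and is no camera call; for the wrist camera it gives the pose at the moment of the call.
- ctrl.job_done(): hands the job in; it is judged then, once.
Trained networks look in the newest picture that a camera, given by its name, has taken for a name from the list of things; names that differ only in an ending like _2 or _b are one class to them, and where a whole thing is asked for, a point or a joint stands for the part that bears it (a point fixed in the world has none). Each returns a list of dicts, best first, with "confidence" (0 to 1); they miss things now and then, are a little off and sometimes report something else, mostly with a low value. They report only what shows in the picture. A call takes as long as a camera call. They do not tell look-alikes from the thing itself.
- boxes_of(camera, thing): "at" ([x, y, z] in m, in world coordinates, good to about 4 mm: the middle of the surface that is visible of it).
- landmark_of(camera, thing): "at" ([x, y, z] in m, in world coordinates, good to about 4 mm: a listed point, or the origin of a listed thing).
The state is a dict: "time_s": time; "q": joint angles; "joint_velocities": joint speeds; "joint_torque": joint torques, N m; "eef_pos": TCP position; "ee_rot": TCP orientation; "wrist_force": force on the tool from outside, world axes, zero at the start; "torque": the same for the moment, N m; "finger_gap": finger opening in m; "grip_force": force on a finger pad.
Only numpy, scipy, OpenCV 4.12 (cv2) and the standard library are available. Lean on these libraries where they do the work, as an engineer would, in place of code of your own. Each camera call takes 0.05 s, during which the arm holds its last target. There are 200 camera calls.

## Working session

There is one attempt and no reset: what is moved stays moved. The work goes in short steps, Python scripts to look and compute and a shell command to move; the robot and the scene stay as the last step left them, time stands still between calls to the robot, and variables do not carry over. Pictures are saved under pics/ and viewed, at most 17 in all, crops included, and the job is handed in when it is done.

```bash
mkdir -p pics; ls; python3 - <<'E'
from bench import ctrl, viewer, boxes_of, landmark_of
import cv2
for c in ["scene","side"]:
    p,d=viewer.snapshot(c); cv2.imwrite(f"pics/{c}0.png",p[:,:,::-1])
    for t in ["tray","rack","mill","tin","crock","shaker"]:
        for r in landmark_of(c,t)[:3]: print(c,t,[round(v,4) for v in r["at"]],round(r["confidence"],2))
s=ctrl.observe(); print(s["time_s"],s["eef_pos"],s["ee_rot"],s["finger_gap"])
E
```

```text
pics
scene tray [0.5306, 0.3129, 0.0015] 0.74
scene rack [0.5459, -0.2907, 0.0011] 0.85
scene mill [0.5382, 0.217, 0.0139] 0.79
scene tin [0.5324, 0.2778, 0.0126] 0.55
scene crock [0.5159, 0.4147, 0.0165] 0.59
scene shaker [0.4235, 0.4568, -0.0027] 0.81
scene shaker [0.5198, 0.3459, 0.0116] 0.67
scene shaker [0.3447, 0.2779, 0.0004] 0.66
side tray [0.5283, 0.313, 0.0031] 0.97
side rack [0.543, 0.2151, 0.0071] 0.58
side rack [0.5389, -0.2966, 0.005] 0.57
side mill [0.5394, 0.2144, 0.0112] 0.55
side tin [0.5389, 0.2833, 0.0164] 0.94
side crock [0.5186, 0.4135, 0.0133] 0.49
side shaker [0.4817, 0.5262, 0.0017] 0.8
side shaker [0.4225, 0.4504, 0.0014] 0.71
side shaker [0.3377, 0.2798, 0.001] 0.71
0.7 [7.25003701e-01 1.23811169e-06 2.26665014e-01] [[ 1.16082110e-05  9.99999999e-01  3.97415210e-05]
 [ 1.00000000e+00 -1.16076340e-05 -1.45213619e-05]
 [-1.45209006e-05  3.97416895e-05 -9.99999999e-01]] 0.09325800276271332
```

View pics/scene0.png

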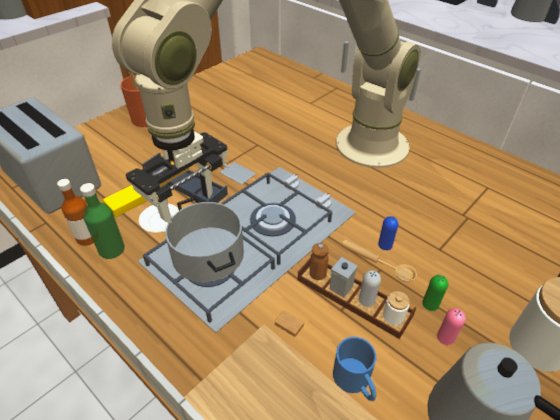

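View pics/side0.png

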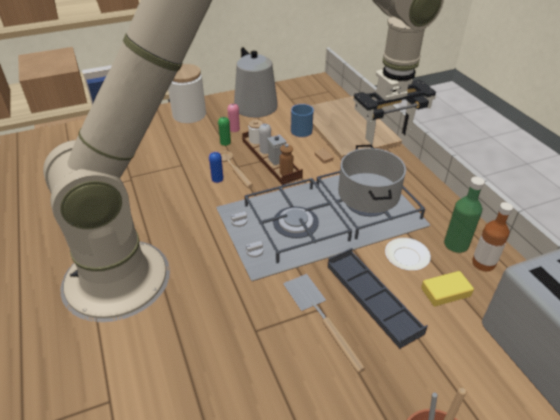

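The scene shows the tray at y≈+0.31, with the mill (319,262), tin (343,277), grey shaker (370,288) and crock (397,308) in order outward from the hob. The rack is at y≈-0.29 and empty. There are four shaker-shaped things: blue (388,233), green (436,292), pink (452,325) and grey (370,288). The grey metal one standing in the tray fits. Next I'll take a crop and a top-down map.

```bash
cat > h.py <<'E'
import numpy as np, cv2
from bench import ctrl, viewer, boxes_of, landmark_of
def cloud(c):
    p,d=viewer.snapshot(c); m=viewer.camera_model(c); K=np.array(m["intrinsics"]); T=np.array(m["extrinsics"])
    v,u=np.nonzero(d>0); z=d[v,u]
    P=np.stack([(u-K[0,2])/K[0,0]*z,(v-K[1,2])/K[1,1]*z,z],1)
    return (P-T[:3,3])@T[:3,:3], p[v,u], p
E
python3 - <<'E'
from h import *
C={c:cloud(c) for c in("scene","side")}
cv2.imwrite("pics/crop.png",cv2.resize(C["scene"][2][210:350,280:480,::-1],None,fx=4,fy=4,interpolation=cv2.INTER_CUBIC))
W=np.vstack([C[c][0] for c in C]); RGB=np.vstack([C[c][1] for c in C])
np.savez("c.npz",W=W,RGB=RGB,n=len(C["scene"][0]))
# top map: col = (0.6-y)/2mm... 2mm px ; x up 0.35..0.95
H=np.zeros((300,500),np.float32)
r=((0.95-W[:,0])/0.002).astype(int); c=((0.5-W[:,1])/0.002).astype(int)
ok=(r>=0)&(r<300)&(c>=0)&(c<500)&(W[:,2]<0.3)
np.maximum.at(H,(r[ok],c[ok]),W[ok,2])
cv2.imwrite("pics/map.png",cv2.resize(cv2.applyColorMap(np.clip(H*1000*1.3,0,255).astype(np.uint8),cv2.COLORMAP_JET),None,fx=1.5,fy=1.5))
for nm,(cx,cy) in {"tray":(.53,.313),"rack":(.543,-.294)}.items():
  for cam,sl in (("scene",slice(0,len(C["scene"][0]))),("side",slice(len(C["scene"][0]),None))):
    w=W[sl]; k=(abs(w[:,0]-cx)<.06)&(abs(w[:,1]-cy)<.165)&(w[:,2]>.007)&(w[:,2]<.04)
    q=w[k][:,:2]
    if len(q)>10: 
        print(nm,cam,len(q),cv2.minAreaRect((q*1000).astype(np.float32)))
E
```

```text
tray scene 2389 ((521.2943115234375, 294.9110412597656), (97.73269653320312, 305.225830078125), 6.840142250061035)
tray side 866 ((529.3735961914062, 301.05755615234375), (76.40369415283203, 306.56195068359375), 7.0179057121276855)
rack scene 949 ((540.1596069335938, -275.9926452636719), (75.59156799316406, 302.0802001953125), 8.08083724975586)
rack side 3343 ((558.04052734375, -275.124755859375), (118.05517578125, 302.8551025390625), 6.380974769592285)
```

View pics/crop.png

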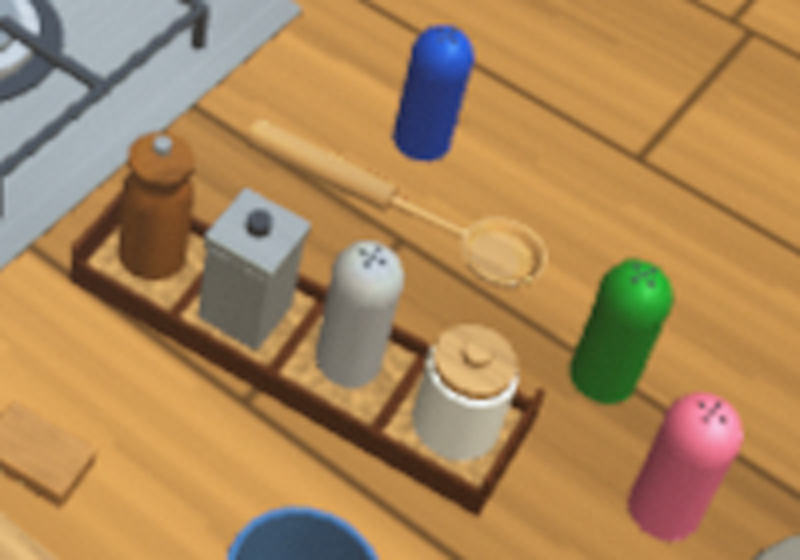

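View pics/map.png

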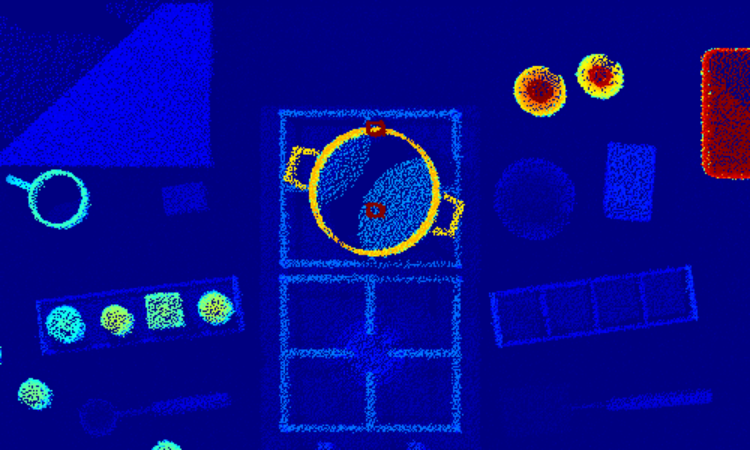

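The crop confirms the order from the hob: mill, tin, grey shaker, crock. The map shows an open corridor at x≈0.53, with the pot at x>0.61. I'll refine the poses with the hob masked out.

```bash
cat > f.py <<'E'
from h import *
from scipy.optimize import minimize
z=np.load("c.npz"); W=z["W"]; n=int(z["n"]); S={"scene":W[:n],"side":W[n:]}
def fit(w,cx,cy,ys,ze):
    k=(abs(w[:,0]-cx)<.07)&(abs(w[:,1]-cy)<.16)&ys(w[:,1])&(w[:,2]>.007)&(w[:,2]<ze)
    q=w[k]
    r=cv2.minAreaRect((q[:,:2]*1000).astype(np.float32)); return len(q),np.round(r[0],1),np.round(r[1],1),round(r[2],1)
for cam,w in S.items():
    for nm,cx,cy,ys in(("tray",.53,.313,lambda y:y>.165),("rack",.543,-.294,lambda y:y<-.148)):
        print(nm,cam,fit(w,cx,cy,ys,.04))
    for nm,(x,y,zt,R) in {"mill":(.538,.216,.09,.03),"tin":(.536,.28,.085,.034),"shaker":(.52,.346,.08,.03),"crock":(.517,.414,.045,.032)}.items():
        k=(np.hypot(w[:,0]-x,w[:,1]-y)<R)&(w[:,2]>zt)
        q=w[k]; print(nm,cam,len(q),q[:,:2].min(0).round(4),q[:,:2].max(0).round(4),"mid",((q[:,:2].min(0)+q[:,:2].max(0))/2).round(4),"zmax",q[:,2].max().round(4), "rect",[np.round(v,1) for v in cv2.minAreaRect((q[q[:,2]>q[:,2].max()-.02][:,:2]*1000).astype(np.float32))])
E
python3 f.py
```

```text
tray scene (2342, array([530.1, 314.3]), array([ 75.9, 268.9]), 6.7)
rack scene (940, array([ 542.2, -290.4]), array([ 75.6, 272.9]), 8.1)
mill scene 194 [0.5213 0.1944] [0.558  0.2338] mid [0.5397 0.2141] zmax 0.1143 rect [array([540.9, 215.6]), array([34.1, 36.5]), np.float64(39.5)]
tin scene 341 [0.5135 0.2585] [0.5596 0.3052] mid [0.5365 0.2818] zmax 0.1019 rect [array([536.9, 282. ]), array([46.3, 44.8]), np.float64(5.0)]
shaker scene 285 [0.5083 0.3277] [0.543  0.3653] mid [0.5257 0.3465] zmax 0.1104 rect [array([526.1, 346.8]), array([34.7, 33.5]), np.float64(67.9)]
crock scene 496 [0.4947 0.3895] [0.542  0.4373] mid [0.5183 0.4134] zmax 0.0879 rect [array([518. , 412.8]), array([44.3, 43. ]), np.float64(72.6)]
tray side (865, array([527.8, 314.2]), array([ 76.4, 280.2]), 7.0)
rack side (3269, array([ 541.5, -292.3]), array([ 77.2, 271.6]), 8.2)
mill side 108 [0.5205 0.1918] [0.559  0.2244] mid [0.5397 0.2081] zmax 0.1168 rect [array([537.1, 208.3]), array([33.3, 34.8]), np.float64(66.5)]
tin side 134 [0.5117 0.255 ] [0.5582 0.3064] mid [0.535  0.2807] zmax 0.1016 rect [array([535.1, 280.4]), array([43.9, 49.9]), np.float64(5.8)]
shaker side 123 [0.5019 0.3212] [0.5386 0.358 ] mid [0.5202 0.3396] zmax 0.1115 rect [array([521.5, 339.7]), array([36. , 33.9]), np.float64(69.6)]
crock side 165 [0.4927 0.3865] [0.5371 0.4388] mid [0.5149 0.4127] zmax 0.0856 rect [array([513.1, 413.3]), array([45.4, 43.1]), np.float64(45.5)]
```

```bash
cat > go.py <<'E'
import sys
from h import *
# usage: go.py x y z_grasp yaw_deg [...4 per target]; prints rows from current pose
def plan(x,y,z,yaw,verbose=True):
    s=ctrl.observe(); R=np.array(s["ee_rot"]); a=np.radians(yaw); c,n=np.cos(a),np.sin(a)
    Rt=np.array([[c,-n,0],[n,c,0],[0,0,1]])@np.array([[0,1,0],[1,0,0],[0,0,-1.]])
    p=np.array([x,y,z-.011])-np.array(s["eef_pos"])
    rv=np.degrees(cv2.Rodrigues(R.T@Rt)[0].ravel())
    print("t",np.round(R.T@p*100,2),"r",np.round(rv,2))
if __name__=="__main__":
    s=ctrl.observe(); print(round(s["time_s"],2),np.round(s["eef_pos"],4),"gap",round(s["finger_gap"],4),"F",np.round(s["wrist_force"],1))
    v=[float(k) for k in sys.argv[1:]]
    for i in range(0,len(v),4): plan(*v[i:i+4])
E
python3 go.py .540 .2145 .16 6 .540 .2145 .055 6
```

```text
0.8 [ 0.725  -0.      0.2267] gap 0.0931 F [ 0.3 -0.4  1.1]
t [ 21.45 -18.5    7.76] r [ 0.  0. -6.]
t [ 21.45 -18.5   18.26] r [ 0.  0. -6.]
```

```bash
python3 -m crank '[{"tx":3,"ty":-2.6,"rz":-1,"grip":-1},{"tx":6.5,"ty":-5.6,"rz":-2,"grip":-1},{"tx":10,"ty":-8.6,"rz":-3,"grip":-1},{"tx":13.5,"ty":-11.6,"rz":-4,"grip":-1},{"tx":17,"ty":-14.6,"rz":-5,"grip":-1},{"tx":20,"ty":-17.3,"rz":-6,"grip":-1},{"tx":21.5,"ty":-18.5,"tz":2,"rz":-6,"grip":-1},{"tx":21.5,"ty":-18.5,"tz":5,"rz":-6,"grip":-1},{"tx":21.5,"ty":-18.5,"tz":7.8,"rz":-6,"grip":-1},{"tx":21.5,"ty":-18.5,"tz":7.8,"rz":-6,"grip":-1},{"tx":21.5,"ty":-18.5,"tz":7.8,"rz":-6,"grip":-1}]'
python3 - <<'E'
from h import *
p,d=viewer.snapshot("wrist"); cv2.imwrite("pics/w1.png",p[:,:,::-1])
for t in ["mill","tin","shaker","crock","tray"]:
    for r in landmark_of("wrist",t)[:2]: print(t,np.round(r["at"],4),round(r["confidence"],2))
E
python3 go.py .540 .2145 .055 6
```

```text
mill [0.5369 0.2181 0.0113] 0.59
tin [0.5404 0.2158 0.0138] 0.33
shaker [0.3419 0.2808 0.0037] 0.74
1.1 [ 0.725  -0.      0.2266] gap 0.0929 F [ 1.1 -0.1  0.2]
t [ 21.46 -18.5   18.26] r [-0.  0. -6.]invalid input at $[0]: expected keys tx, ty, tz, rx, ry, rz, grip
```

View pics/w1.png

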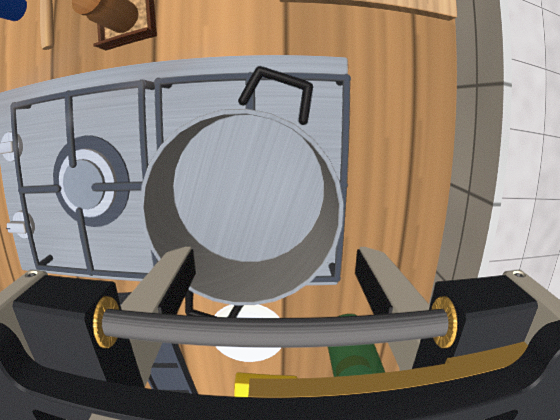

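The call was refused because every key is required. The picture was taken from the start pose: the pot is below the gripper and the mill is at the top left (110,12).

```bash
python3 -m crank '[{"tx":3,"ty":-2.6,"tz":0,"rx":0,"ry":0,"rz":-1,"grip":-1},{"tx":6.5,"ty":-5.6,"tz":0,"rx":0,"ry":0,"rz":-2,"grip":-1},{"tx":10,"ty":-8.6,"tz":0,"rx":0,"ry":0,"rz":-3,"grip":-1},{"tx":13.5,"ty":-11.6,"tz":0,"rx":0,"ry":0,"rz":-4,"grip":-1},{"tx":17,"ty":-14.6,"tz":0,"rx":0,"ry":0,"rz":-5,"grip":-1},{"tx":20,"ty":-17.3,"tz":0,"rx":0,"ry":0,"rz":-6,"grip":-1},{"tx":21.5,"ty":-18.5,"tz":2,"rx":0,"ry":0,"rz":-6,"grip":-1},{"tx":21.5,"ty":-18.5,"tz":5,"rx":0,"ry":0,"rz":-6,"grip":-1},{"tx":21.5,"ty":-18.5,"tz":7.8,"rx":0,"ry":0,"rz":-6,"grip":-1},{"tx":21.5,"ty":-18.5,"tz":7.8,"rx":0,"ry":0,"rz":-6,"grip":-1},{"tx":21.5,"ty":-18.5,"tz":7.8,"rx":0,"ry":0,"rz":-6,"grip":-1}]'
python3 - <<'E'
from h import *
p,d=viewer.snapshot("wrist"); cv2.imwrite("pics/w2.png",p[:,:,::-1])
for t in ["mill","tin","shaker","crock","tray"]:
    for r in landmark_of("wrist",t)[:2]: print(t,np.round(r["at"],4),round(r["confidence"],2))
E
python3 go.py .540 .2145 .055 6
```

```text
time_s: 2.2
eef_pos: [0.5401, 0.2149, 0.1488]
ee_rot: [[-0.104, 0.995, -0.001], [0.995, 0.104, -0.0], [-0.0, -0.001, -1.0]]
wrist_force: [0.2, 0.1, 1.3]
finger_gap: 0.093
grip_force: 0.0
mill [0.539  0.2168 0.0103] 0.83
tin [0.5365 0.2824 0.0108] 0.94
shaker [0.3388 0.28   0.0016] 0.91
shaker [0.525  0.3436 0.0148] 0.62
tray [0.5276 0.3173 0.0019] 0.68
2.5 [0.5406 0.215  0.1497] gap 0.093 F [0.7 1.  0.3]
t [-0.05 -0.08 10.57] r [ 0.09 -0.03 -0.02]
```

View pics/w2.png

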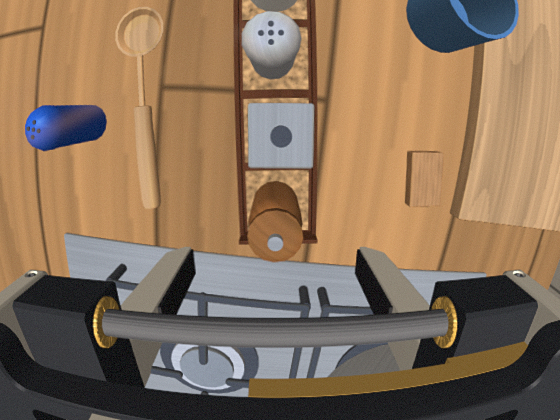

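The mill at (275,225) is centred between the fingers, with the tin and shaker behind it. The estimates agree, so I'm descending to grasp.

```bash
python3 -m crank '[{"tx":0.05,"ty":0,"tz":3,"rx":0,"ry":0,"rz":0,"grip":-1},{"tx":0.05,"ty":0,"tz":6,"rx":0,"ry":0,"rz":0,"grip":-1},{"tx":0.05,"ty":0,"tz":9,"rx":0,"ry":0,"rz":0,"grip":-1},{"tx":0.05,"ty":0,"tz":10.6,"rx":0,"ry":0,"rz":0,"grip":-1},{"tx":0.05,"ty":0,"tz":10.6,"rx":0,"ry":0,"rz":0,"grip":-1},{"tx":0.05,"ty":0,"tz":10.6,"rx":0,"ry":0,"rz":0,"grip":0.4},{"tx":0.05,"ty":0,"tz":10.6,"rx":0,"ry":0,"rz":0,"grip":1},{"tx":0.05,"ty":0,"tz":10.6,"rx":0,"ry":0,"rz":0,"grip":1},{"tx":0.05,"ty":0,"tz":10.6,"rx":0,"ry":0,"rz":0,"grip":1},{"tx":0.05,"ty":0,"tz":10.6,"rx":0,"ry":0,"rz":0,"grip":1},{"tx":0.05,"ty":0,"tz":10.6,"rx":0,"ry":0,"rz":0,"grip":1},{"tx":0.05,"ty":0,"tz":10.6,"rx":0,"ry":0,"rz":0,"grip":1},{"tx":0.05,"ty":0,"tz":10.6,"rx":0,"ry":0,"rz":0,"grip":1}]'
```

```text
time_s: 3.8
eef_pos: [0.54, 0.2155, 0.0427]
ee_rot: [[-0.105, 0.995, 0.0], [0.995, 0.105, -0.0], [-0.0, 0.0, -1.0]]
wrist_force: [-0.2, -0.2, 1.5]
finger_gap: 0.0417
grip_force: 30.0
```

```bash
python3 go.py .528 -.1935 .185 8 .528 -.1935 .08 8
```

```text
3.8 [0.54   0.2155 0.0427] gap 0.0417 F [-0.2 -0.2  1.5]
t [-40.55  -5.47 -13.13] r [ 0.01  0.   -2.  ]
t [-40.55  -5.47  -2.63] r [ 0.01  0.   -2.  ]
```

```bash
python3 -m crank '[{"tx":0,"ty":0,"tz":-2,"rx":0,"ry":0,"rz":0,"grip":1},{"tx":0,"ty":0,"tz":-5,"rx":0,"ry":0,"rz":0,"grip":1},{"tx":0,"ty":0,"tz":-9,"rx":0,"ry":0,"rz":0,"grip":1},{"tx":-1.5,"ty":0,"tz":-12,"rx":0,"ry":0,"rz":0,"grip":1},{"tx":-4,"ty":-0.5,"tz":-13.1,"rx":0,"ry":0,"rz":0,"grip":1},{"tx":-7.5,"ty":-1,"tz":-13.1,"rx":0,"ry":0,"rz":0,"grip":1},{"tx":-11,"ty":-1.5,"tz":-13.1,"rx":0,"ry":0,"rz":0,"grip":1},{"tx":-14.5,"ty":-2,"tz":-13.1,"rx":0,"ry":0,"rz":-1,"grip":1},{"tx":-18,"ty":-2.5,"tz":-13.1,"rx":0,"ry":0,"rz":-1,"grip":1},{"tx":-21.5,"ty":-3,"tz":-13.1,"rx":0,"ry":0,"rz":-1,"grip":1},{"tx":-25,"ty":-3.5,"tz":-13.1,"rx":0,"ry":0,"rz":-1,"grip":1},{"tx":-28.5,"ty":-4,"tz":-13.1,"rx":0,"ry":0,"rz":-2,"grip":1},{"tx":-32,"ty":-4.5,"tz":-13.1,"rx":0,"ry":0,"rz":-2,"grip":1},{"tx":-35.5,"ty":-5,"tz":-13.1,"rx":0,"ry":0,"rz":-2,"grip":1},{"tx":-38.5,"ty":-5.3,"tz":-13.1,"rx":0,"ry":0,"rz":-2,"grip":1},{"tx":-40,"ty":-5.5,"tz":-12,"rx":0,"ry":0,"rz":-2,"grip":1},{"tx":-40.5,"ty":-5.5,"tz":-9,"rx":0,"ry":0,"rz":-2,"grip":1},{"tx":-40.5,"ty":-5.5,"tz":-6,"rx":0,"ry":0,"rz":-2,"grip":1},{"tx":-40.5,"ty":-5.5,"tz":-5,"rx":0,"ry":0,"rz":-2,"grip":1},{"tx":-40.5,"ty":-5.5,"tz":-5,"rx":0,"ry":0,"rz":-2,"grip":1}]'
python3 - <<'E'
from h import *
for c in ("side","wrist"):
    p,d=viewer.snapshot(c); cv2.imwrite(f"pics/{c}3.png",(p if c=="wrist" else cv2.resize(p[200:380,250:490],None,fx=3,fy=3))[:,:,::-1])
    for t in ["mill","rack"]:
        for r in landmark_of(c,t)[:2]: print(c,t,np.round(r["at"],4),round(r["confidence"],2))
E
python3 go.py .528 -.1935 .0507 8
```

```text
time_s: 5.8
eef_pos: [0.5266, -0.1918, 0.0909]
ee_rot: [[-0.14, 0.99, -0.004], [0.99, 0.14, 0.001], [0.002, -0.003, -1.0]]
wrist_force: [-0.3, -0.1, -1.5]
finger_gap: 0.0418
grip_force: 30.0
side mill [ 0.5296 -0.1917  0.0623] 0.95
side rack [ 0.5391 -0.2907  0.0017] 0.93
wrist mill [ 0.5284 -0.1931  0.0635] 0.75
6.1 [ 0.5282 -0.193   0.0938] gap 0.042 F [-0.7  0.4 -2. ]
t [-0.04 -0.04  5.41] r [0.1  0.04 0.02]
```

View pics/side3.png

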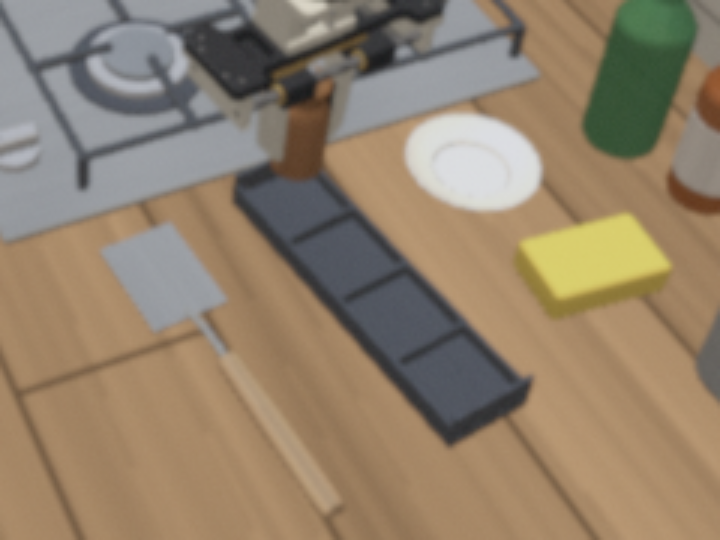

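The side crop shows the mill upright above the near-hob compartment, around (300,175). I'm lowering it.

```bash
python3 -m crank '[{"tx":0,"ty":0,"tz":2,"rx":0,"ry":0,"rz":0,"grip":1},{"tx":0,"ty":0,"tz":4,"rx":0,"ry":0,"rz":0,"grip":1},{"tx":0,"ty":0,"tz":4.8,"rx":0,"ry":0,"rz":0,"grip":1},{"tx":0,"ty":0,"tz":5.2,"rx":0,"ry":0,"rz":0,"grip":1},{"tx":0,"ty":0,"tz":5.4,"rx":0,"ry":0,"rz":0,"grip":1},{"tx":0,"ty":0,"tz":5.4,"rx":0,"ry":0,"rz":0,"grip":1},{"tx":0,"ty":0,"tz":5.4,"rx":0,"ry":0,"rz":0,"grip":1}]'
```

```text
time_s: 6.8
eef_pos: [0.5277, -0.1931, 0.0397]
ee_rot: [[-0.139, 0.99, 0.001], [0.99, 0.139, -0.0], [-0.0, 0.001, -1.0]]
wrist_force: [-2.0, 1.7, 7.0]
finger_gap: 0.0417
grip_force: 30.0
```

```bash
python3 -m crank '[{"tx":0,"ty":0,"tz":0,"rx":0,"ry":0,"rz":0,"grip":0.1},{"tx":0,"ty":0,"tz":0,"rx":0,"ry":0,"rz":0,"grip":-0.3},{"tx":0,"ty":0,"tz":0,"rx":0,"ry":0,"rz":0,"grip":-0.7},{"tx":0,"ty":0,"tz":0,"rx":0,"ry":0,"rz":0,"grip":-1},{"tx":0,"ty":0,"tz":0,"rx":0,"ry":0,"rz":0,"grip":-1},{"tx":0,"ty":0,"tz":-1.5,"rx":0,"ry":0,"rz":0,"grip":-1},{"tx":0,"ty":0,"tz":-4.5,"rx":0,"ry":0,"rz":0,"grip":-1},{"tx":0,"ty":0,"tz":-8.5,"rx":0,"ry":0,"rz":0,"grip":-1},{"tx":0,"ty":0,"tz":-12.5,"rx":0,"ry":0,"rz":0,"grip":-1},{"tx":0,"ty":0,"tz":-12.5,"rx":0,"ry":0,"rz":0,"grip":-1}]'
python3 - <<'E'
from h import *
for c in ("side","wrist"):
    p,d=viewer.snapshot(c); cv2.imwrite(f"pics/{c}4.png",(p if c=="wrist" else cv2.resize(p[200:380,250:490],None,fx=3,fy=3))[:,:,::-1])
    for t in ["mill","rack"]:
        for r in landmark_of(c,t)[:2]: print(c,t,np.round(r["at"],4),round(r["confidence"],2))
E
python3 go.py .536 .2815 .165 5.5
```

```text
time_s: 7.8
eef_pos: [0.5299, -0.1939, 0.1683]
ee_rot: [[-0.139, 0.99, 0.007], [0.99, 0.139, -0.002], [-0.003, 0.007, -1.0]]
wrist_force: [0.6, -0.5, 0.1]
finger_gap: 0.0927
grip_force: 0.0
side mill [ 0.5307 -0.1942  0.0081] 0.74
side rack [ 0.5377 -0.293   0.0041] 0.64
wrist mill [ 0.5236 -0.191   0.0089] 0.66
wrist rack [ 0.5459 -0.2929 -0.0015] 0.85
8.1 [ 0.5269 -0.1928  0.1623] gap 0.0925 F [-0.5  0.1 -0.3]
t [46.84  7.51  0.85] r [-0.13 -0.05  2.51]
```

View pics/side4.png

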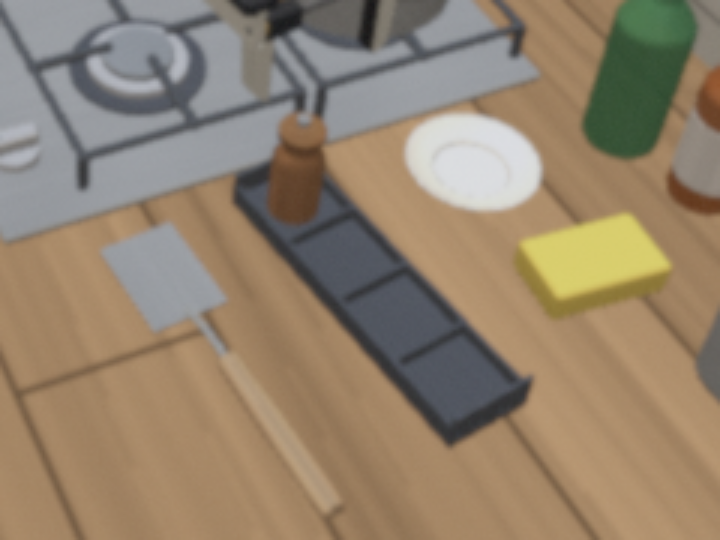

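The mill stands upright in the compartment nearest the hob (297,170). Next is the tin.

```bash
python3 -m crank '[{"tx":2,"ty":0.3,"tz":0,"rx":0,"ry":0,"rz":0,"grip":-1},{"tx":6,"ty":1,"tz":0,"rx":0,"ry":0,"rz":0,"grip":-1},{"tx":10.5,"ty":1.7,"tz":0,"rx":0,"ry":0,"rz":0,"grip":-1},{"tx":15,"ty":2.4,"tz":0,"rx":0,"ry":0,"rz":0.5,"grip":-1},{"tx":19.5,"ty":3.1,"tz":0,"rx":0,"ry":0,"rz":1,"grip":-1},{"tx":24,"ty":3.8,"tz":0,"rx":0,"ry":0,"rz":1.5,"grip":-1},{"tx":28.5,"ty":4.5,"tz":0,"rx":0,"ry":0,"rz":2,"grip":-1},{"tx":33,"ty":5.3,"tz":0,"rx":0,"ry":0,"rz":2.5,"grip":-1},{"tx":37.5,"ty":6,"tz":0,"rx":0,"ry":0,"rz":2.5,"grip":-1},{"tx":41.5,"ty":6.7,"tz":0,"rx":0,"ry":0,"rz":2.5,"grip":-1},{"tx":45,"ty":7.3,"tz":0,"rx":0,"ry":0,"rz":2.5,"grip":-1},{"tx":46.8,"ty":7.5,"tz":0.8,"rx":0,"ry":0,"rz":2.5,"grip":-1},{"tx":46.8,"ty":7.5,"tz":0.8,"rx":0,"ry":0,"rz":2.5,"grip":-1},{"tx":46.8,"ty":7.5,"tz":0.8,"rx":0,"ry":0,"rz":2.5,"grip":-1},{"tx":46.8,"ty":7.5,"tz":0.8,"rx":0,"ry":0,"rz":2.5,"grip":-1}]'
python3 - <<'E'
from h import *
p,d=viewer.snapshot("wrist"); cv2.imwrite("pics/w5.png",p[:,:,::-1])
for t in ["tin","shaker","crock"]:
    for r in landmark_of("wrist",t)[:2]: print(t,np.round(r["at"],4),round(r["confidence"],2))
E
python3 go.py .536 .2815 .058 5.5
```

```text
time_s: 9.6
eef_pos: [0.5369, 0.2783, 0.1552]
ee_rot: [[-0.093, 0.996, -0.001], [0.996, 0.093, -0.002], [-0.002, -0.001, -1.0]]
wrist_force: [0.2, 0.3, 0.1]
finger_gap: 0.093
grip_force: 0.0
tin [0.5369 0.2812 0.0124] 0.7
shaker [ 0.4234  0.4582 -0.0008] 0.8
shaker [0.5212 0.3409 0.0159] 0.71
9.8 [0.5371 0.2795 0.1559] gap 0.0927 F [-0.3  0.3 -0.3]
t [ 0.21 -0.09 10.89] r [ 0.02  0.01 -0.11]
```

View pics/w5.png

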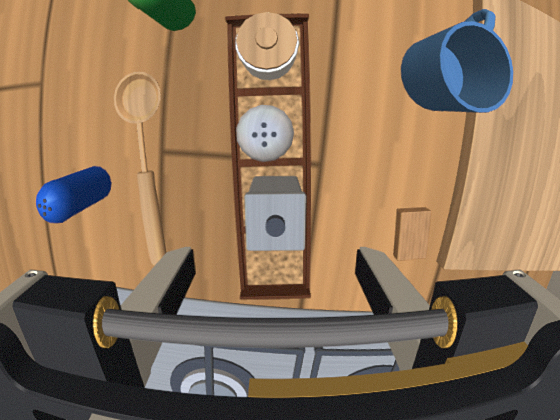

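The tin (275,220) is square to the fingers and centred. I'm descending to grasp it.

```bash
python3 -m crank '[{"tx":0.2,"ty":0,"tz":3,"rx":0,"ry":0,"rz":0,"grip":-1},{"tx":0.2,"ty":0,"tz":6,"rx":0,"ry":0,"rz":0,"grip":-1},{"tx":0.2,"ty":0,"tz":9,"rx":0,"ry":0,"rz":0,"grip":-1},{"tx":0.2,"ty":0,"tz":10.9,"rx":0,"ry":0,"rz":0,"grip":-1},{"tx":0.2,"ty":0,"tz":10.9,"rx":0,"ry":0,"rz":0,"grip":-1},{"tx":0.2,"ty":0,"tz":10.9,"rx":0,"ry":0,"rz":0,"grip":0.4},{"tx":0.2,"ty":0,"tz":10.9,"rx":0,"ry":0,"rz":0,"grip":1},{"tx":0.2,"ty":0,"tz":10.9,"rx":0,"ry":0,"rz":0,"grip":1},{"tx":0.2,"ty":0,"tz":10.9,"rx":0,"ry":0,"rz":0,"grip":1},{"tx":0.2,"ty":0,"tz":10.9,"rx":0,"ry":0,"rz":0,"grip":1},{"tx":0.2,"ty":0,"tz":10.9,"rx":0,"ry":0,"rz":0,"grip":1},{"tx":0.2,"ty":0,"tz":10.9,"rx":0,"ry":0,"rz":0,"grip":1}]'
python3 go.py .5374 -.2588 .19 8
```

```text
time_s: 11.0
eef_pos: [0.5366, 0.2829, 0.0468]
ee_rot: [[-0.096, 0.995, 0.0], [0.995, 0.096, 0.0], [0.0, 0.0, -1.0]]
wrist_force: [-0.1, -0.4, 1.4]
finger_gap: 0.0437
grip_force: 30.0
11.0 [0.5366 0.2829 0.0468] gap 0.0437 F [-0.1 -0.4  1.4]
t [-53.93  -5.11 -13.23] r [ 0.01 -0.   -2.5 ]
```

The gap reads 43.7 mm, so the pads are catching the 44 mm lid edge. I'm regripping 7 mm lower, on the straight body.

```bash
python3 -m crank '[{"tx":0,"ty":0,"tz":0,"rx":0,"ry":0,"rz":0,"grip":-0.3},{"tx":0,"ty":0,"tz":0,"rx":0,"ry":0,"rz":0,"grip":-0.5},{"tx":-0.1,"ty":0,"tz":0.4,"rx":0,"ry":0,"rz":0,"grip":-0.5},{"tx":-0.1,"ty":0,"tz":0.7,"rx":0,"ry":0,"rz":0,"grip":-0.5},{"tx":-0.1,"ty":0,"tz":0.7,"rx":0,"ry":0,"rz":0,"grip":-0.5},{"tx":-0.1,"ty":0,"tz":0.7,"rx":0,"ry":0,"rz":0,"grip":0.4},{"tx":-0.1,"ty":0,"tz":0.7,"rx":0,"ry":0,"rz":0,"grip":1},{"tx":-0.1,"ty":0,"tz":0.7,"rx":0,"ry":0,"rz":0,"grip":1},{"tx":-0.1,"ty":0,"tz":0.7,"rx":0,"ry":0,"rz":0,"grip":1},{"tx":-0.1,"ty":0,"tz":0.7,"rx":0,"ry":0,"rz":0,"grip":1}]'
python3 go.py .5374 -.2588 .19 8
```

```text
time_s: 12.0
eef_pos: [0.5367, 0.2819, 0.0397]
ee_rot: [[-0.096, 0.995, 0.0], [0.995, 0.096, 0.0], [0.0, 0.0, -1.0]]
wrist_force: [-0.2, -0.3, 0.6]
finger_gap: 0.0438
grip_force: 30.0
12.0 [0.5367 0.2819 0.0397] gap 0.0438 F [-0.2 -0.3  0.6]
t [-53.83  -5.11 -13.93] r [ 0.01 -0.   -2.5 ]
```

The gap is unchanged, so the flat fingers meet the lid at any height below it. I'll grip the lid squarely with the pads instead, 31 mm higher.

```bash
python3 -m crank '[{"tx":0,"ty":0,"tz":0,"rx":0,"ry":0,"rz":0,"grip":-0.3},{"tx":0,"ty":0,"tz":0,"rx":0,"ry":0,"rz":0,"grip":-0.5},{"tx":0,"ty":0,"tz":-1,"rx":0,"ry":0,"rz":0,"grip":-0.5},{"tx":0,"ty":0,"tz":-3.1,"rx":0,"ry":0,"rz":0,"grip":-0.5},{"tx":0,"ty":0,"tz":-3.1,"rx":0,"ry":0,"rz":0,"grip":-0.5},{"tx":0,"ty":0,"tz":-3.1,"rx":0,"ry":0,"rz":0,"grip":-0.5},{"tx":0,"ty":0,"tz":-3.1,"rx":0,"ry":0,"rz":0,"grip":0.4},{"tx":0,"ty":0,"tz":-3.1,"rx":0,"ry":0,"rz":0,"grip":1},{"tx":0,"ty":0,"tz":-3.1,"rx":0,"ry":0,"rz":0,"grip":1},{"tx":0,"ty":0,"tz":-3.1,"rx":0,"ry":0,"rz":0,"grip":1},{"tx":0,"ty":0,"tz":-3.1,"rx":0,"ry":0,"rz":0,"grip":1}]'
python3 go.py .5374 -.2588 .215 8
```

```text
time_s: 13.1
eef_pos: [0.5364, 0.2817, 0.0702]
ee_rot: [[-0.096, 0.995, -0.001], [0.995, 0.096, -0.0], [-0.0, -0.001, -1.0]]
wrist_force: [-0.8, -0.3, -1.3]
finger_gap: 0.0433
grip_force: 30.0
13.1 [0.5364 0.2817 0.0702] gap 0.0433 F [-0.8 -0.3 -1.3]
t [-53.81  -5.09 -13.35] r [-0.04  0.02 -2.5 ]
```

```bash
python3 -m crank '[{"tx":0,"ty":0,"tz":-1.5,"rx":0,"ry":0,"rz":0,"grip":1},{"tx":0,"ty":0,"tz":-4.5,"rx":0,"ry":0,"rz":0,"grip":1},{"tx":0,"ty":0,"tz":-8.5,"rx":0,"ry":0,"rz":0,"grip":1},{"tx":-1.5,"ty":0,"tz":-12,"rx":0,"ry":0,"rz":0,"grip":1},{"tx":-4,"ty":-0.4,"tz":-13.4,"rx":0,"ry":0,"rz":0,"grip":1},{"tx":-7.5,"ty":-0.7,"tz":-13.4,"rx":0,"ry":0,"rz":0,"grip":1},{"tx":-11.5,"ty":-1.1,"tz":-13.4,"rx":0,"ry":0,"rz":0,"grip":1},{"tx":-15.5,"ty":-1.5,"tz":-13.4,"rx":0,"ry":0,"rz":-0.5,"grip":1},{"tx":-19.5,"ty":-1.9,"tz":-13.4,"rx":0,"ry":0,"rz":-1,"grip":1},{"tx":-23.5,"ty":-2.3,"tz":-13.4,"rx":0,"ry":0,"rz":-1,"grip":1},{"tx":-27.5,"ty":-2.7,"tz":-13.4,"rx":0,"ry":0,"rz":-1.5,"grip":1},{"tx":-31.5,"ty":-3.1,"tz":-13.4,"rx":0,"ry":0,"rz":-1.5,"grip":1},{"tx":-35.5,"ty":-3.5,"tz":-13.4,"rx":0,"ry":0,"rz":-2,"grip":1},{"tx":-39.5,"ty":-3.9,"tz":-13.4,"rx":0,"ry":0,"rz":-2,"grip":1},{"tx":-43.5,"ty":-4.2,"tz":-13.4,"rx":0,"ry":0,"rz":-2.5,"grip":1},{"tx":-47.5,"ty":-4.6,"tz":-13.4,"rx":0,"ry":0,"rz":-2.5,"grip":1},{"tx":-51,"ty":-4.9,"tz":-13.4,"rx":0,"ry":0,"rz":-2.5,"grip":1},{"tx":-53.2,"ty":-5.1,"tz":-13.4,"rx":0,"ry":0,"rz":-2.5,"grip":1},{"tx":-53.8,"ty":-5.1,"tz":-13.4,"rx":0,"ry":0,"rz":-2.5,"grip":1},{"tx":-53.8,"ty":-5.1,"tz":-13.4,"rx":0,"ry":0,"rz":-2.5,"grip":1}]'
python3 go.py .5374 -.2588 .1182 8  .5374 -.2588 .0782 8
```

```text
time_s: 15.1
eef_pos: [0.5372, -0.259, 0.2051]
ee_rot: [[-0.138, 0.99, 0.0], [0.99, 0.138, -0.0], [-0.0, 0.0, -1.0]]
wrist_force: [-0.8, 0.6, -0.9]
finger_gap: 0.0434
grip_force: 30.0
15.1 [ 0.5372 -0.259   0.2051] gap 0.0434 F [-0.8  0.6 -0.9]
t [0.02 0.02 9.79] r [ 0.02  0.   -0.08]
t [ 0.02  0.02 13.79] r [ 0.02  0.   -0.08]
```

```bash
python3 -m crank '[{"tx":0,"ty":0,"tz":2,"rx":0,"ry":0,"rz":0,"grip":1},{"tx":0,"ty":0,"tz":5,"rx":0,"ry":0,"rz":0,"grip":1},{"tx":0,"ty":0,"tz":8,"rx":0,"ry":0,"rz":0,"grip":1},{"tx":0,"ty":0,"tz":9.8,"rx":0,"ry":0,"rz":0,"grip":1},{"tx":0,"ty":0,"tz":9.8,"rx":0,"ry":0,"rz":0,"grip":1},{"tx":0,"ty":0,"tz":9.8,"rx":0,"ry":0,"rz":0,"grip":1}]'
python3 - <<'E'
from h import *
p,d=viewer.snapshot("side"); cv2.imwrite("pics/side6.png",cv2.resize(p[200:380,250:490],None,fx=3,fy=3)[:,:,::-1])
for t in ["tin","mill"]:
    for r in landmark_of("side",t)[:2]: print(t,np.round(r["at"],4),round(r["confidence"],2))
E
python3 go.py .5374 -.2588 .0782 8
```

```text
time_s: 15.7
eef_pos: [0.5379, -0.2571, 0.1071]
ee_rot: [[-0.141, 0.99, -0.0], [0.99, 0.141, 0.001], [0.001, -0.0, -1.0]]
wrist_force: [-0.3, 1.2, -0.7]
finger_gap: 0.0435
grip_force: 30.0
tin [ 0.5406 -0.2573  0.0517] 0.57
tin [0.5317 0.2804 0.0088] 0.24
mill [ 0.5282 -0.1959  0.009 ] 0.68
15.85 [ 0.5383 -0.2583  0.1081] gap 0.0436 F [-1.2 -0.4 -1.7]
t [-0.03 -0.1   4.09] r [0.11 0.05 0.04]
```

View pics/side6.png

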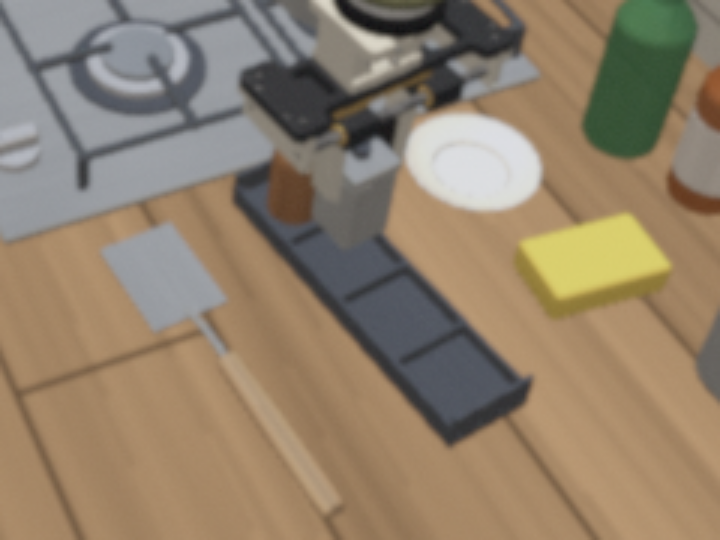

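The tin (355,200) hangs upright above the second compartment. I'm lowering it.

```bash
python3 -m crank '[{"tx":0,"ty":0,"tz":1.5,"rx":0,"ry":0,"rz":0,"grip":1},{"tx":0,"ty":0,"tz":3,"rx":0,"ry":0,"rz":0,"grip":1},{"tx":0,"ty":0,"tz":3.6,"rx":0,"ry":0,"rz":0,"grip":1},{"tx":0,"ty":0,"tz":3.9,"rx":0,"ry":0,"rz":0,"grip":1},{"tx":0,"ty":0,"tz":4.1,"rx":0,"ry":0,"rz":0,"grip":1},{"tx":0,"ty":0,"tz":4.1,"rx":0,"ry":0,"rz":0,"grip":1},{"tx":0,"ty":0,"tz":4.1,"rx":0,"ry":0,"rz":0,"grip":1}]'
```

```text
time_s: 16.55
eef_pos: [0.5379, -0.2587, 0.0671]
ee_rot: [[-0.139, 0.99, 0.001], [0.99, 0.139, -0.001], [-0.001, 0.001, -1.0]]
wrist_force: [-0.4, 1.1, 4.6]
finger_gap: 0.0437
grip_force: 30.0
```

```bash
python3 -m crank '[{"tx":0,"ty":0,"tz":0,"rx":0,"ry":0,"rz":0,"grip":0.1},{"tx":0,"ty":0,"tz":0,"rx":0,"ry":0,"rz":0,"grip":-0.3},{"tx":0,"ty":0,"tz":0,"rx":0,"ry":0,"rz":0,"grip":-0.7},{"tx":0,"ty":0,"tz":0,"rx":0,"ry":0,"rz":0,"grip":-1},{"tx":0,"ty":0,"tz":0,"rx":0,"ry":0,"rz":0,"grip":-1},{"tx":0,"ty":0,"tz":-1.5,"rx":0,"ry":0,"rz":0,"grip":-1},{"tx":0,"ty":0,"tz":-4.5,"rx":0,"ry":0,"rz":0,"grip":-1},{"tx":0,"ty":0,"tz":-8.5,"rx":0,"ry":0,"rz":0,"grip":-1},{"tx":0,"ty":0,"tz":-10.5,"rx":0,"ry":0,"rz":0,"grip":-1},{"tx":0,"ty":0,"tz":-10.5,"rx":0,"ry":0,"rz":0,"grip":-1},{"tx":0,"ty":0,"tz":-10.5,"rx":0,"ry":0,"rz":0,"grip":-1}]'
python3 - <<'E'
from h import *
viewer.snapshot("side")
for t in ["tin","mill","shaker"]:
    for r in landmark_of("side",t)[:3]: print(t,np.round(r["at"],4),round(r["confidence"],2))
E
python3 go.py .524 .3450 .165 6
```

```text
time_s: 17.65
eef_pos: [0.5375, -0.2586, 0.1714]
ee_rot: [[-0.139, 0.99, 0.001], [0.99, 0.139, -0.001], [-0.001, 0.001, -1.0]]
wrist_force: [0.5, 0.4, -0.5]
finger_gap: 0.0927
grip_force: 0.0
tin [ 0.539  -0.2575  0.0102] 0.69
mill [ 0.5244 -0.1967  0.0104] 0.56
mill [0.5411 0.2131 0.0066] 0.28
shaker [0.4229 0.4557 0.0017] 0.86
shaker [0.3374 0.2797 0.0009] 0.86
shaker [0.5256 0.3465 0.014 ] 0.69
17.85 [ 0.5369 -0.2583  0.1696] gap 0.093 F [0.  0.5 0.4]
t [59.92  7.13  1.6 ] r [-0.1  -0.05  2.01]
```

The tin sits in compartment 2 at floor height, and the mill is fine. Next is the shaker.

```bash
python3 -m crank '[{"tx":2,"ty":0.2,"tz":0,"rx":0,"ry":0,"rz":0,"grip":-1},{"tx":6,"ty":0.7,"tz":0,"rx":0,"ry":0,"rz":0,"grip":-1},{"tx":10.5,"ty":1.2,"tz":0,"rx":0,"ry":0,"rz":0,"grip":-1},{"tx":15,"ty":1.8,"tz":0,"rx":0,"ry":0,"rz":0.5,"grip":-1},{"tx":19.5,"ty":2.3,"tz":0,"rx":0,"ry":0,"rz":1,"grip":-1},{"tx":24,"ty":2.8,"tz":0,"rx":0,"ry":0,"rz":1,"grip":-1},{"tx":28.5,"ty":3.4,"tz":0,"rx":0,"ry":0,"rz":1,"grip":-1},{"tx":33,"ty":3.9,"tz":0,"rx":0,"ry":0,"rz":1.5,"grip":-1},{"tx":37.5,"ty":4.5,"tz":0,"rx":0,"ry":0,"rz":1.5,"grip":-1},{"tx":42,"ty":5,"tz":0,"rx":0,"ry":0,"rz":2,"grip":-1},{"tx":46.5,"ty":5.5,"tz":0,"rx":0,"ry":0,"rz":2,"grip":-1},{"tx":51,"ty":6,"tz":0,"rx":0,"ry":0,"rz":2,"grip":-1},{"tx":55,"ty":6.5,"tz":0,"rx":0,"ry":0,"rz":2,"grip":-1},{"tx":58.5,"ty":7,"tz":0.8,"rx":0,"ry":0,"rz":2,"grip":-1},{"tx":59.9,"ty":7.1,"tz":1.6,"rx":0,"ry":0,"rz":2,"grip":-1},{"tx":59.9,"ty":7.1,"tz":1.6,"rx":0,"ry":0,"rz":2,"grip":-1},{"tx":59.9,"ty":7.1,"tz":1.6,"rx":0,"ry":0,"rz":2,"grip":-1},{"tx":59.9,"ty":7.1,"tz":1.6,"rx":0,"ry":0,"rz":2,"grip":-1}]'
python3 - <<'E'
from h import *
p,d=viewer.snapshot("wrist"); cv2.imwrite("pics/w7.png",p[:,:,::-1])
for t in ["shaker","crock"]:
    for r in landmark_of("wrist",t)[:3]: print(t,np.round(r["at"],4),round(r["confidence"],2))
E
python3 go.py .524 .3450 .058 6
```

```text
time_s: 19.65
eef_pos: [0.5249, 0.342, 0.1546]
ee_rot: [[-0.102, 0.995, -0.0], [0.995, 0.102, -0.001], [-0.001, -0.0, -1.0]]
wrist_force: [0.2, 0.4, -0.6]
finger_gap: 0.093
grip_force: 0.0
shaker [0.526  0.3407 0.0181] 0.92
shaker [3.416e-01 2.800e-01 2.000e-04] 0.92
shaker [0.4254 0.4559 0.0009] 0.89
crock [0.5197 0.4141 0.0112] 0.87
19.8 [0.525  0.3429 0.1551] gap 0.0928 F [-0.7 -0.1  0.6]
t [ 0.22 -0.08 10.81] r [ 0.03  0.01 -0.12]
```

View pics/w7.png

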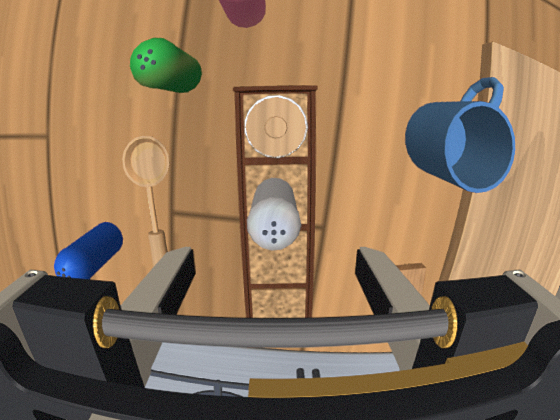

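The grey shaker (273,215) is centred, with the crock beyond it (275,127). I'm descending to grasp.

```bash
python3 -m crank '[{"tx":0.1,"ty":0,"tz":3,"rx":0,"ry":0,"rz":0,"grip":-1},{"tx":0.1,"ty":0,"tz":6,"rx":0,"ry":0,"rz":0,"grip":-1},{"tx":0.1,"ty":0,"tz":9,"rx":0,"ry":0,"rz":0,"grip":-1},{"tx":0.1,"ty":0,"tz":10.8,"rx":0,"ry":0,"rz":0,"grip":-1},{"tx":0.1,"ty":0,"tz":10.8,"rx":0,"ry":0,"rz":0,"grip":-1},{"tx":0.1,"ty":0,"tz":10.8,"rx":0,"ry":0,"rz":0,"grip":0.4},{"tx":0.1,"ty":0,"tz":10.8,"rx":0,"ry":0,"rz":0,"grip":1},{"tx":0.1,"ty":0,"tz":10.8,"rx":0,"ry":0,"rz":0,"grip":1},{"tx":0.1,"ty":0,"tz":10.8,"rx":0,"ry":0,"rz":0,"grip":1},{"tx":0.1,"ty":0,"tz":10.8,"rx":0,"ry":0,"rz":0,"grip":1},{"tx":0.1,"ty":0,"tz":10.8,"rx":0,"ry":0,"rz":0,"grip":1},{"tx":0.1,"ty":0,"tz":10.8,"rx":0,"ry":0,"rz":0,"grip":1}]'
python3 go.py .5466 -.3242 .19 8
```

```text
time_s: 21.0
eef_pos: [0.5242, 0.3455, 0.0467]
ee_rot: [[-0.105, 0.995, 0.0], [0.995, 0.105, 0.0], [0.0, 0.0, -1.0]]
wrist_force: [-0.7, -0.4, 0.5]
finger_gap: 0.0414
grip_force: 0.0
21.0 [0.5242 0.3455 0.0467] gap 0.0414 F [-0.7 -0.4  0.5]
t [-66.84  -4.78 -13.23] r [ 0. -0. -2.]
```

```bash
python3 -m crank '[{"tx":0,"ty":0,"tz":0,"rx":0,"ry":0,"rz":0,"grip":1},{"tx":0,"ty":0,"tz":0,"rx":0,"ry":0,"rz":0,"grip":1},{"tx":0,"ty":0,"tz":0,"rx":0,"ry":0,"rz":0,"grip":1},{"tx":0,"ty":0,"tz":0,"rx":0,"ry":0,"rz":0,"grip":1}]'; python3 go.py .5466 -.3242 .19 8
```

```text
time_s: 21.4
eef_pos: [0.5241, 0.3455, 0.0466]
ee_rot: [[-0.105, 0.995, -0.0], [0.995, 0.105, -0.0], [-0.0, -0.0, -1.0]]
wrist_force: [-0.7, -0.7, 1.0]
finger_gap: 0.0378
grip_force: 30.0
21.4 [0.5241 0.3455 0.0466] gap 0.0378 F [-0.7 -0.7  1. ]
t [-66.84  -4.77 -13.23] r [-0.02  0.01 -2.  ]
```

```bash
python3 -m crank '[{"tx":0,"ty":0,"tz":-1.5,"rx":0,"ry":0,"rz":0,"grip":1},{"tx":0,"ty":0,"tz":-4.5,"rx":0,"ry":0,"rz":0,"grip":1},{"tx":0,"ty":0,"tz":-8.5,"rx":0,"ry":0,"rz":0,"grip":1},{"tx":-1.5,"ty":0,"tz":-12,"rx":0,"ry":0,"rz":0,"grip":1},{"tx":-4.5,"ty":-0.3,"tz":-13.2,"rx":0,"ry":0,"rz":0,"grip":1},{"tx":-8.5,"ty":-0.6,"tz":-13.2,"rx":0,"ry":0,"rz":0,"grip":1},{"tx":-13,"ty":-0.9,"tz":-13.2,"rx":0,"ry":0,"rz":0,"grip":1},{"tx":-17.5,"ty":-1.2,"tz":-13.2,"rx":0,"ry":0,"rz":-0.5,"grip":1},{"tx":-22,"ty":-1.5,"tz":-13.2,"rx":0,"ry":0,"rz":-0.5,"grip":1},{"tx":-26.5,"ty":-1.9,"tz":-13.2,"rx":0,"ry":0,"rz":-1,"grip":1},{"tx":-31,"ty":-2.2,"tz":-13.2,"rx":0,"ry":0,"rz":-1,"grip":1},{"tx":-35.5,"ty":-2.5,"tz":-13.2,"rx":0,"ry":0,"rz":-1,"grip":1},{"tx":-40,"ty":-2.8,"tz":-13.2,"rx":0,"ry":0,"rz":-1.5,"grip":1},{"tx":-44.5,"ty":-3.2,"tz":-13.2,"rx":0,"ry":0,"rz":-1.5,"grip":1},{"tx":-49,"ty":-3.5,"tz":-13.2,"rx":0,"ry":0,"rz":-1.5,"grip":1},{"tx":-53.5,"ty":-3.8,"tz":-13.2,"rx":0,"ry":0,"rz":-2,"grip":1},{"tx":-58,"ty":-4.1,"tz":-13.2,"rx":0,"ry":0,"rz":-2,"grip":1},{"tx":-62.5,"ty":-4.4,"tz":-13.2,"rx":0,"ry":0,"rz":-2,"grip":1},{"tx":-65.5,"ty":-4.7,"tz":-13.2,"rx":0,"ry":0,"rz":-2,"grip":1},{"tx":-66.8,"ty":-4.8,"tz":-13.2,"rx":0,"ry":0,"rz":-2,"grip":1}]'
python3 -m crank '[{"tx":0,"ty":0,"tz":0,"rx":0,"ry":0,"rz":0,"grip":1},{"tx":0,"ty":0,"tz":0,"rx":0,"ry":0,"rz":0,"grip":1},{"tx":0,"ty":0,"tz":0,"rx":0,"ry":0,"rz":0,"grip":1}]'
python3 go.py .5466 -.3242 .0947 8 .5466 -.3242 .0547 8
```

```text
time_s: 23.4
eef_pos: [0.5453, -0.328, 0.1794]
ee_rot: [[-0.135, 0.991, 0.0], [0.991, 0.135, -0.002], [-0.002, 0.0, -1.0]]
wrist_force: [-0.6, -0.3, -2.3]
finger_gap: 0.0376
grip_force: 30.0
time_s: 23.7
eef_pos: [0.5468, -0.3215, 0.1788]
ee_rot: [[-0.142, 0.99, 0.0], [0.99, 0.142, 0.001], [0.001, 0.0, -1.0]]
wrist_force: [0.3, -0.1, -1.9]
finger_gap: 0.038
grip_force: 30.0
23.7 [ 0.5468 -0.3215  0.1788] gap 0.038 F [ 0.3 -0.1 -1.9]
t [-0.27 -0.06  9.51] r [ 0.01 -0.06  0.16]
t [-0.28 -0.06 13.51] r [ 0.01 -0.06  0.16]
```

```bash
python3 -m crank '[{"tx":0,"ty":0,"tz":2,"rx":0,"ry":0,"rz":0,"grip":1},{"tx":0,"ty":0,"tz":5,"rx":0,"ry":0,"rz":0,"grip":1},{"tx":0,"ty":0,"tz":8,"rx":0,"ry":0,"rz":0,"grip":1},{"tx":0,"ty":0,"tz":9.5,"rx":0,"ry":0,"rz":0,"grip":1},{"tx":0,"ty":0,"tz":9.5,"rx":0,"ry":0,"rz":0,"grip":1},{"tx":0,"ty":0,"tz":9.5,"rx":0,"ry":0,"rz":0,"grip":1},{"tx":0,"ty":0,"tz":9.5,"rx":0,"ry":0,"rz":0,"grip":1}]'
python3 - <<'E'
from h import *
p,d=viewer.snapshot("side"); cv2.imwrite("pics/side8.png",cv2.resize(p[200:380,250:490],None,fx=3,fy=3)[:,:,::-1])
for t in ["shaker"]:
    for r in landmark_of("side",t)[:4]: print(t,np.round(r["at"],4),round(r["confidence"],2))
E
python3 go.py .5466 -.3242 .0547 8
```

```text
time_s: 24.4
eef_pos: [0.5472, -0.324, 0.0851]
ee_rot: [[-0.14, 0.99, 0.002], [0.99, 0.14, -0.001], [-0.001, 0.002, -1.0]]
wrist_force: [0.5, 0.4, -1.2]
finger_gap: 0.0378
grip_force: 30.0
shaker [4.239e-01 4.520e-01 1.000e-04] 0.8
shaker [ 0.3388  0.2814 -0.0009] 0.8
shaker [ 0.4815  0.5219 -0.0006] 0.69
shaker [ 0.5495 -0.3232  0.0512] 0.65
24.5 [ 0.5471 -0.3242  0.085 ] gap 0.0383 F [-0.4 -0.5 -1.3]
t [ 0.01 -0.05  4.13] r [0.1  0.07 0.  ]
```

View pics/side8.png

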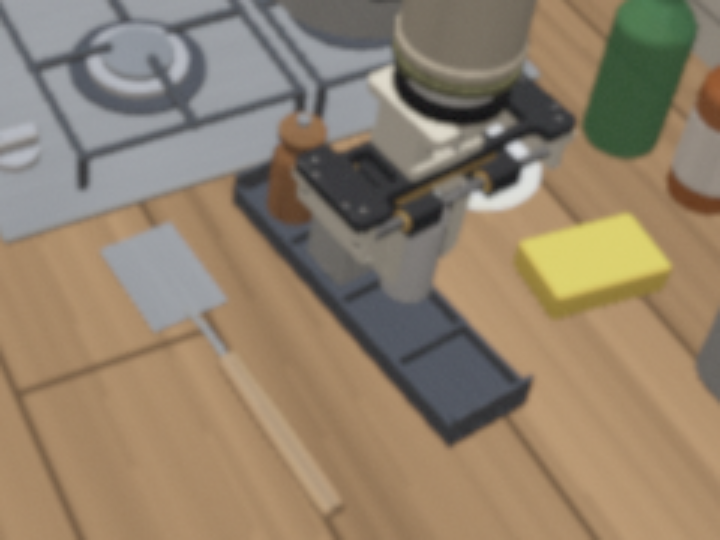

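The shaker (410,265) is above the third compartment, and the mill and tin are standing. I'm lowering it.

```bash
python3 -m crank '[{"tx":0,"ty":0,"tz":1.5,"rx":0,"ry":0,"rz":0,"grip":1},{"tx":0,"ty":0,"tz":3,"rx":0,"ry":0,"rz":0,"grip":1},{"tx":0,"ty":0,"tz":3.6,"rx":0,"ry":0,"rz":0,"grip":1},{"tx":0,"ty":0,"tz":3.9,"rx":0,"ry":0,"rz":0,"grip":1},{"tx":0,"ty":0,"tz":4.15,"rx":0,"ry":0,"rz":0,"grip":1},{"tx":0,"ty":0,"tz":4.15,"rx":0,"ry":0,"rz":0,"grip":1},{"tx":0,"ty":0,"tz":4.15,"rx":0,"ry":0,"rz":0,"grip":1}]'
```

```text
time_s: 25.2
eef_pos: [0.5455, -0.3238, 0.0434]
ee_rot: [[-0.139, 0.99, -0.001], [0.99, 0.139, 0.0], [0.0, -0.001, -1.0]]
wrist_force: [-5.4, 3.5, 16.9]
finger_gap: 0.0376
grip_force: 30.0
```

Contact is firm, so I'm releasing and rising.

```bash
python3 -m crank '[{"tx":0,"ty":0,"tz":-0.05,"rx":0,"ry":0,"rz":0,"grip":1},{"tx":0,"ty":0,"tz":-0.05,"rx":0,"ry":0,"rz":0,"grip":0.1},{"tx":0,"ty":0,"tz":-0.05,"rx":0,"ry":0,"rz":0,"grip":-0.3},{"tx":0,"ty":0,"tz":-0.05,"rx":0,"ry":0,"rz":0,"grip":-0.7},{"tx":0,"ty":0,"tz":-0.05,"rx":0,"ry":0,"rz":0,"grip":-1},{"tx":0,"ty":0,"tz":-0.05,"rx":0,"ry":0,"rz":0,"grip":-1},{"tx":0,"ty":0,"tz":-1.5,"rx":0,"ry":0,"rz":0,"grip":-1},{"tx":0,"ty":0,"tz":-4.5,"rx":0,"ry":0,"rz":0,"grip":-1},{"tx":0,"ty":0,"tz":-8.5,"rx":0,"ry":0,"rz":0,"grip":-1},{"tx":0,"ty":0,"tz":-12.5,"rx":0,"ry":0,"rz":0,"grip":-1},{"tx":0,"ty":0,"tz":-12.5,"rx":0,"ry":0,"rz":0,"grip":-1},{"tx":0,"ty":0,"tz":-12.5,"rx":0,"ry":0,"rz":0,"grip":-1}]'
python3 - <<'E'
from h import *
viewer.snapshot("side")
for t in ["tin","mill","shaker","crock"]:
    for r in landmark_of("side",t)[:4]: print(t,np.round(r["at"],4),round(r["confidence"],2))
E
python3 go.py .517 .4133 .165 6
```

```text
time_s: 26.4
eef_pos: [0.5468, -0.3242, 0.1691]
ee_rot: [[-0.139, 0.99, 0.003], [0.99, 0.139, -0.001], [-0.002, 0.002, -1.0]]
wrist_force: [0.2, 0.9, -0.8]
finger_gap: 0.0929
grip_force: 0.0
tin [ 0.5365 -0.2594  0.0136] 0.87
mill [ 0.5288 -0.1941  0.0066] 0.74
shaker [0.3393 0.2786 0.0005] 0.87
shaker [ 0.5489 -0.3233  0.0111] 0.66
shaker [ 0.4832  0.5245 -0.0011] 0.57
shaker [0.4222 0.4566 0.0006] 0.51
crock [0.5174 0.4129 0.0119] 0.87
26.65 [ 0.5458 -0.3236  0.166 ] gap 0.0929 F [ 0.4  0.4 -1.1]
t [73.37  7.41  1.27] r [-0.1  -0.06  2.01]
```

The shaker is placed at floor height in compartment 3. The last one is the crock.

```bash
python3 -m crank '[{"tx":2,"ty":0.2,"tz":-0.5,"rx":0,"ry":0,"rz":0,"grip":-1},{"tx":6,"ty":0.6,"tz":-0.5,"rx":0,"ry":0,"rz":0,"grip":-1},{"tx":10.5,"ty":1,"tz":-0.5,"rx":0,"ry":0,"rz":0,"grip":-1},{"tx":15,"ty":1.5,"tz":-0.5,"rx":0,"ry":0,"rz":0.5,"grip":-1},{"tx":19.5,"ty":2,"tz":-0.5,"rx":0,"ry":0,"rz":0.5,"grip":-1},{"tx":24,"ty":2.4,"tz":-0.5,"rx":0,"ry":0,"rz":1,"grip":-1},{"tx":28.5,"ty":2.9,"tz":-0.5,"rx":0,"ry":0,"rz":1,"grip":-1},{"tx":33,"ty":3.3,"tz":-0.5,"rx":0,"ry":0,"rz":1,"grip":-1},{"tx":37.5,"ty":3.8,"tz":-0.5,"rx":0,"ry":0,"rz":1.5,"grip":-1},{"tx":42,"ty":4.2,"tz":-0.5,"rx":0,"ry":0,"rz":1.5,"grip":-1},{"tx":46.5,"ty":4.7,"tz":-0.5,"rx":0,"ry":0,"rz":2,"grip":-1},{"tx":51,"ty":5.2,"tz":-0.5,"rx":0,"ry":0,"rz":2,"grip":-1},{"tx":55.5,"ty":5.6,"tz":-0.5,"rx":0,"ry":0,"rz":2,"grip":-1},{"tx":60,"ty":6.1,"tz":-0.5,"rx":0,"ry":0,"rz":2,"grip":-1},{"tx":64.5,"ty":6.5,"tz":-0.5,"rx":0,"ry":0,"rz":2,"grip":-1},{"tx":69,"ty":7,"tz":-0.5,"rx":0,"ry":0,"rz":2,"grip":-1},{"tx":72,"ty":7.3,"tz":0.3,"rx":0,"ry":0,"rz":2,"grip":-1},{"tx":73.4,"ty":7.4,"tz":1.3,"rx":0,"ry":0,"rz":2,"grip":-1},{"tx":73.4,"ty":7.4,"tz":1.3,"rx":0,"ry":0,"rz":2,"grip":-1},{"tx":73.4,"ty":7.4,"tz":1.3,"rx":0,"ry":0,"rz":2,"grip":-1}]'
python3 -m crank '[{"tx":0,"ty":0,"tz":0,"rx":0,"ry":0,"rz":0,"grip":-1},{"tx":0,"ty":0,"tz":0,"rx":0,"ry":0,"rz":0,"grip":-1}]'
python3 - <<'E'
from h import *
p,d=viewer.snapshot("wrist"); cv2.imwrite("pics/w9.png",p[:,:,::-1])
for t in ["shaker","crock"]:
    for r in landmark_of("wrist",t)[:3]: print(t,np.round(r["at"],4),round(r["confidence"],2))
E
python3 go.py .517 .4133 .055 6
```

```text
time_s: 28.65
eef_pos: [0.5172, 0.4113, 0.1534]
ee_rot: [[-0.104, 0.995, -0.001], [0.995, 0.104, -0.002], [-0.002, -0.001, -1.0]]
wrist_force: [0.4, 0.2, -0.1]
finger_gap: 0.093
grip_force: 0.0
time_s: 28.85
eef_pos: [0.5183, 0.4114, 0.1547]
ee_rot: [[-0.102, 0.995, 0.001], [0.995, 0.102, -0.0], [-0.0, 0.001, -1.0]]
wrist_force: [0.6, 0.2, -0.1]
finger_gap: 0.0931
grip_force: 0.0
shaker [4.772e-01 5.226e-01 3.000e-04] 0.9
shaker [ 3.400e-01  2.802e-01 -3.000e-04] 0.76
shaker [0.4224 0.4569 0.0035] 0.75
crock [0.5257 0.3491 0.0105] 0.74
crock [0.5189 0.4129 0.0111] 0.64
29.0 [0.518  0.4124 0.1546] gap 0.093 F [ 0.1 -0.5  0.7]
t [ 0.1  -0.09 11.06] r [ 0.03 -0.01 -0.07]
```

View pics/w9.png

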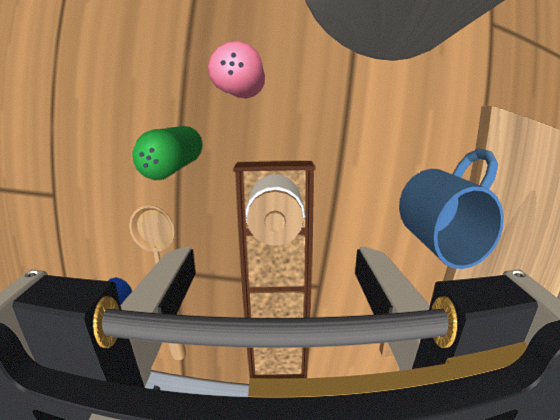

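The crock (275,212) is centred, and the green and pink look-alikes are clear. I'm grasping it.

```bash
python3 -m crank '[{"tx":0.1,"ty":0,"tz":3,"rx":0,"ry":0,"rz":0,"grip":-1},{"tx":0.1,"ty":0,"tz":6,"rx":0,"ry":0,"rz":0,"grip":-1},{"tx":0.1,"ty":0,"tz":9,"rx":0,"ry":0,"rz":0,"grip":-1},{"tx":0.1,"ty":0,"tz":11,"rx":0,"ry":0,"rz":0,"grip":-1},{"tx":0.1,"ty":0,"tz":11,"rx":0,"ry":0,"rz":0,"grip":-1},{"tx":0.1,"ty":0,"tz":11,"rx":0,"ry":0,"rz":0,"grip":0.4},{"tx":0.1,"ty":0,"tz":11,"rx":0,"ry":0,"rz":0,"grip":1},{"tx":0.1,"ty":0,"tz":11,"rx":0,"ry":0,"rz":0,"grip":1},{"tx":0.1,"ty":0,"tz":11,"rx":0,"ry":0,"rz":0,"grip":1},{"tx":0.1,"ty":0,"tz":11,"rx":0,"ry":0,"rz":0,"grip":1},{"tx":0.1,"ty":0,"tz":11,"rx":0,"ry":0,"rz":0,"grip":1},{"tx":0.1,"ty":0,"tz":11,"rx":0,"ry":0,"rz":0,"grip":1},{"tx":0.1,"ty":0,"tz":11,"rx":0,"ry":0,"rz":0,"grip":1}]'
python3 go.py .556 -.3895 .19 8
```

```text
time_s: 30.3
eef_pos: [0.5175, 0.4144, 0.0444]
ee_rot: [[-0.105, 0.995, 0.0], [0.995, 0.105, 0.0], [0.0, 0.0, -1.0]]
wrist_force: [0.0, 0.5, 3.5]
finger_gap: 0.0474
grip_force: 30.0
30.3 [0.5175 0.4144 0.0444] gap 0.0474 F [0.  0.5 3.5]
t [-80.35  -4.57 -13.48] r [ 0.02 -0.01 -2.  ]
```

```bash
python3 -m crank '[{"tx":0,"ty":0,"tz":-1.5,"rx":0,"ry":0,"rz":0,"grip":1},{"tx":0,"ty":0,"tz":-4.5,"rx":0,"ry":0,"rz":0,"grip":1},{"tx":0,"ty":0,"tz":-8.5,"rx":0,"ry":0,"rz":0,"grip":1},{"tx":-1.5,"ty":0,"tz":-12,"rx":0,"ry":0,"rz":0,"grip":1},{"tx":-4.5,"ty":-0.2,"tz":-13.5,"rx":0,"ry":0,"rz":0,"grip":1},{"tx":-8.5,"ty":-0.5,"tz":-13.5,"rx":0,"ry":0,"rz":0,"grip":1},{"tx":-13,"ty":-0.7,"tz":-13.5,"rx":0,"ry":0,"rz":0,"grip":1},{"tx":-17.5,"ty":-1,"tz":-13.5,"rx":0,"ry":0,"rz":0,"grip":1},{"tx":-22,"ty":-1.3,"tz":-13.5,"rx":0,"ry":0,"rz":0,"grip":1},{"tx":-26.5,"ty":-1.5,"tz":-13.5,"rx":0,"ry":0,"rz":0,"grip":1},{"tx":-31,"ty":-1.8,"tz":-13.5,"rx":0,"ry":0,"rz":0,"grip":1},{"tx":-35.5,"ty":-2,"tz":-13.5,"rx":0,"ry":0,"rz":0,"grip":1},{"tx":-40,"ty":-2.3,"tz":-13.5,"rx":0,"ry":0,"rz":0,"grip":1},{"tx":-44.5,"ty":-2.5,"tz":-13.5,"rx":0,"ry":0,"rz":-0.5,"grip":1},{"tx":-49,"ty":-2.8,"tz":-13.5,"rx":0,"ry":0,"rz":-0.5,"grip":1},{"tx":-53.5,"ty":-3.1,"tz":-13.5,"rx":0,"ry":0,"rz":-1,"grip":1},{"tx":-57,"ty":-3.3,"tz":-13.5,"rx":0,"ry":0,"rz":-1,"grip":1},{"tx":-59.5,"ty":-3.4,"tz":-13.5,"rx":0,"ry":0,"rz":-1,"grip":1},{"tx":-60.5,"ty":-3.4,"tz":-13.5,"rx":0,"ry":0,"rz":-1,"grip":1},{"tx":-60.5,"ty":-3.4,"tz":-13.5,"rx":0,"ry":0,"rz":-1,"grip":1}]'
python3 -m crank '[{"tx":0,"ty":0,"tz":0,"rx":0,"ry":0,"rz":0,"grip":1},{"tx":0,"ty":0,"tz":0,"rx":0,"ry":0,"rz":0,"grip":1},{"tx":0,"ty":0,"tz":0,"rx":0,"ry":0,"rz":0,"grip":1}]'
python3 go.py .556 -.3895 .19 8 .556 -.3895 .0924 8
```

```text
time_s: 32.3
eef_pos: [0.5466, -0.192, 0.1795]
ee_rot: [[-0.12, 0.993, 0.0], [0.993, 0.12, -0.0], [-0.0, 0.0, -1.0]]
wrist_force: [0.4, 0.2, -1.6]
finger_gap: 0.0473
grip_force: 30.0
time_s: 32.6
eef_pos: [0.547, -0.1894, 0.1792]
ee_rot: [[-0.124, 0.992, -0.0], [0.992, 0.124, 0.0], [0.0, -0.0, -1.0]]
wrist_force: [0.2, -0.7, -0.8]
finger_gap: 0.0473
grip_force: 30.0
32.6 [ 0.547  -0.1894  0.1792] gap 0.0473 F [ 0.2 -0.7 -0.8]
t [-1.997e+01 -1.590e+00  1.000e-02] r [-0.   -0.02 -0.87]
t [-19.97  -1.59   9.77] r [-0.   -0.02 -0.87]
```

```bash
python3 -m crank '[{"tx":-2,"ty":-0.2,"tz":0,"rx":0,"ry":0,"rz":0,"grip":1},{"tx":-5.5,"ty":-0.4,"tz":0,"rx":0,"ry":0,"rz":0,"grip":1},{"tx":-9.5,"ty":-0.8,"tz":0,"rx":0,"ry":0,"rz":-0.5,"grip":1},{"tx":-13.5,"ty":-1.1,"tz":0,"rx":0,"ry":0,"rz":-0.5,"grip":1},{"tx":-17,"ty":-1.4,"tz":0,"rx":0,"ry":0,"rz":-1,"grip":1},{"tx":-19.2,"ty":-1.5,"tz":0,"rx":0,"ry":0,"rz":-1,"grip":1},{"tx":-19.9,"ty":-1.6,"tz":0.5,"rx":0,"ry":0,"rz":-1,"grip":1},{"tx":-19.9,"ty":-1.6,"tz":3,"rx":0,"ry":0,"rz":-1,"grip":1},{"tx":-19.9,"ty":-1.6,"tz":6,"rx":0,"ry":0,"rz":-1,"grip":1},{"tx":-19.9,"ty":-1.6,"tz":9,"rx":0,"ry":0,"rz":-1,"grip":1},{"tx":-19.9,"ty":-1.6,"tz":9.8,"rx":0,"ry":0,"rz":-1,"grip":1},{"tx":-19.9,"ty":-1.6,"tz":9.8,"rx":0,"ry":0,"rz":-1,"grip":1},{"tx":-19.9,"ty":-1.6,"tz":9.8,"rx":0,"ry":0,"rz":-1,"grip":1}]'
python3 - <<'E'
from h import *
p,d=viewer.snapshot("side"); cv2.imwrite("pics/side10.png",cv2.resize(p[200:380,250:490],None,fx=3,fy=3)[:,:,::-1])
for t in ["crock"]:
    for r in landmark_of("side",t)[:4]: print(t,np.round(r["at"],4),round(r["confidence"],2))
E
python3 go.py .556 -.3895 .0524 8
```

```text
time_s: 33.9
eef_pos: [0.556, -0.39, 0.0822]
ee_rot: [[-0.14, 0.99, 0.001], [0.99, 0.14, -0.0], [-0.001, 0.001, -1.0]]
wrist_force: [1.0, 0.1, -1.2]
finger_gap: 0.0476
grip_force: 30.0
crock [ 0.5549 -0.3908  0.0495] 0.63
crock [0.5265 0.3146 0.006 ] 0.47
34.0 [ 0.5561 -0.3906  0.0828] gap 0.0475 F [-0.4  0.2 -0.9]
t [0.12 0.   4.14] r [0.1  0.08 0.01]
```

View pics/side10.png

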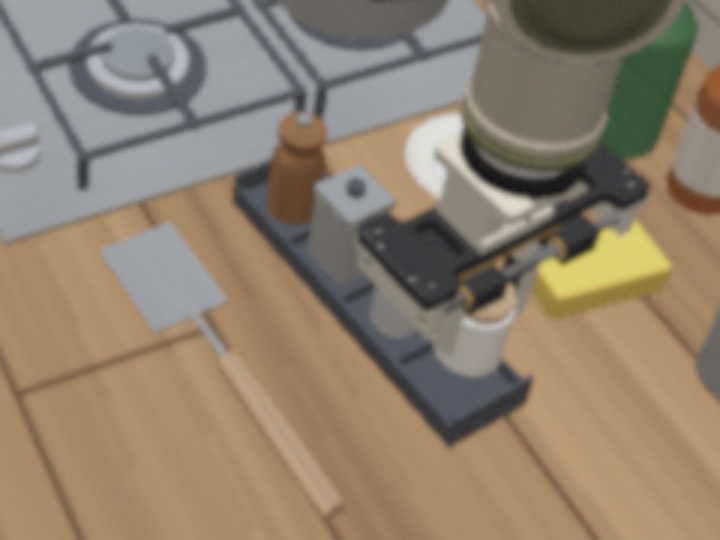

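The crock (475,340) is above the fourth compartment with the other three standing. I'm lowering it.

```bash
python3 -m crank '[{"tx":0.1,"ty":0,"tz":1.5,"rx":0,"ry":0,"rz":0,"grip":1},{"tx":0.1,"ty":0,"tz":3,"rx":0,"ry":0,"rz":0,"grip":1},{"tx":0.1,"ty":0,"tz":3.6,"rx":0,"ry":0,"rz":0,"grip":1},{"tx":0.1,"ty":0,"tz":3.9,"rx":0,"ry":0,"rz":0,"grip":1},{"tx":0.1,"ty":0,"tz":4.1,"rx":0,"ry":0,"rz":0,"grip":1},{"tx":0.1,"ty":0,"tz":4.1,"rx":0,"ry":0,"rz":0,"grip":1},{"tx":0.1,"ty":0,"tz":4.1,"rx":0,"ry":0,"rz":0,"grip":1}]'
```

```text
time_s: 34.7
eef_pos: [0.5541, -0.3889, 0.0414]
ee_rot: [[-0.139, 0.99, -0.002], [0.99, 0.139, 0.001], [0.001, -0.001, -1.0]]
wrist_force: [-5.8, 4.0, 16.0]
finger_gap: 0.0476
grip_force: 30.0
```

```bash
python3 -m crank '[{"tx":0,"ty":0,"tz":-0.05,"rx":0,"ry":0,"rz":0,"grip":1},{"tx":0,"ty":0,"tz":-0.05,"rx":0,"ry":0,"rz":0,"grip":-0.1},{"tx":0,"ty":0,"tz":-0.05,"rx":0,"ry":0,"rz":0,"grip":-0.5},{"tx":0,"ty":0,"tz":-0.05,"rx":0,"ry":0,"rz":0,"grip":-1},{"tx":0,"ty":0,"tz":-0.05,"rx":0,"ry":0,"rz":0,"grip":-1},{"tx":0,"ty":0,"tz":-0.05,"rx":0,"ry":0,"rz":0,"grip":-1},{"tx":0,"ty":0,"tz":-1.5,"rx":0,"ry":0,"rz":0,"grip":-1},{"tx":0,"ty":0,"tz":-4.5,"rx":0,"ry":0,"rz":0,"grip":-1},{"tx":0,"ty":0,"tz":-8.5,"rx":0,"ry":0,"rz":0,"grip":-1},{"tx":0,"ty":0,"tz":-12.5,"rx":0,"ry":0,"rz":0,"grip":-1},{"tx":0,"ty":0,"tz":-16.5,"rx":0,"ry":0,"rz":0,"grip":-1},{"tx":0,"ty":0,"tz":-16.5,"rx":0,"ry":0,"rz":0,"grip":-1},{"tx":0,"ty":0,"tz":-16.5,"rx":0,"ry":0,"rz":0,"grip":-1},{"tx":0,"ty":0,"tz":-16.5,"rx":0,"ry":0,"rz":0,"grip":-1}]'
python3 - <<'E'
from h import *
p,d=viewer.snapshot("side"); cv2.imwrite("pics/side11.png",cv2.resize(p[200:380,250:490],None,fx=3,fy=3)[:,:,::-1])
for t in ["mill","tin","shaker","crock"]:
    for r in landmark_of("side",t)[:4]: print(t,np.round(r["at"],4),round(r["confidence"],2))
E
```

```text
time_s: 36.1
eef_pos: [0.5545, -0.3891, 0.2047]
ee_rot: [[-0.139, 0.99, -0.001], [0.99, 0.139, 0.001], [0.001, -0.001, -1.0]]
wrist_force: [0.1, 0.4, 0.0]
finger_gap: 0.0929
grip_force: 0.0
mill [ 0.5266 -0.1968  0.0121] 0.56
tin [ 0.5414 -0.2596  0.0123] 0.6
tin [ 0.547  -0.3228  0.0136] 0.56
shaker [ 0.5486 -0.3256  0.0073] 0.95
shaker [ 0.3409  0.2817 -0.0016] 0.91
shaker [ 0.4227  0.4535 -0.0006] 0.66
shaker [ 0.4859  0.5239 -0.0017] 0.6
crock [ 0.5512 -0.3917  0.0108] 0.69
```

View pics/side11.png

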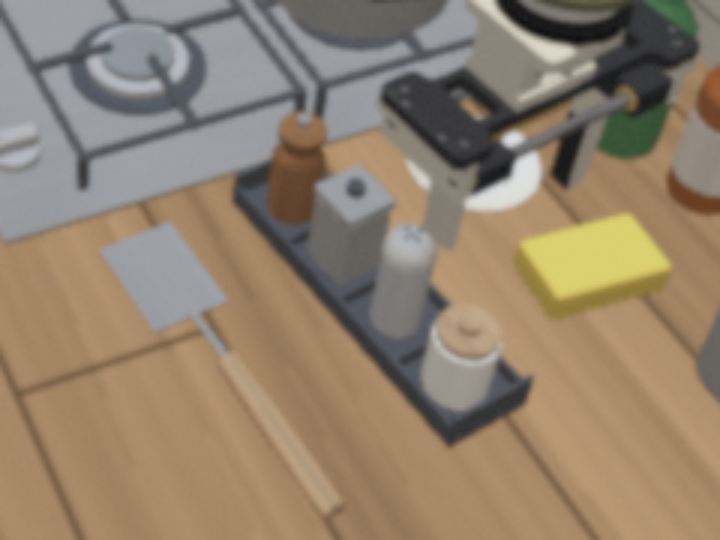

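From the hob outward, the mill (297,170), tin (350,225), shaker (403,280) and crock (460,360) all stand upright, one per compartment. The gripper is clear.

```bash
python3 -c "
from bench import ctrl
print(ctrl.job_done())"
```

```text
the job is handed in; nothing more can be done
None
```

The mill, tin, shaker and crock now stand upright in the rack, in that order from the hob outward, one per compartment on its floor; the job was handed in at about 36 s of the 136 s allowed.

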